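# Slide the slate serving plate out over the riser's edge

### The arm

A 6-joint arm with a two-finger parallel gripper is mounted at the origin on the work surface. World frame = base frame: x ahead of the robot, y to its left, z up, the work surface at z = 0. Lengths are in m, angles in rad, forces in N, time in s.
With the tool pointing down it reaches from about 0.275 to 0.85 m from the base axis. Payload 5.2 kg.
Tool frame: the origin (TCP) lies at the very end of the fingers, on their centre line; the grasp point (between the pads) lies arm.tcp_to_grasp behind it (arm.tcp_to_grasp is the distance from the TCP to the grasp point, in m); z points along the fingers, x is the direction in which the jaws open and shut, and the axes are right-handed (so a half turn about z gives the same grasp; the last joint's range is limited). The gripper opens to 85 mm and grips with 20 to 120 N. Pads are 22 mm wide; open, the fingers measure 114 mm over their backs; the gripper's body (76 mm by 85 mm) begins 54 mm behind the grasp point. The pads swing forward as they close: fully open they stand 13 mm farther back than shut.
Start: joints at [-1.51, 0.259, 1.535, -0, 1.348, -0.203], TCP at [0.143, -0.531, 0.231] pointing down, gripper open.
Joint ranges: [-3.14, 3.14], [-0.91, 2.08], [0.19, 2.58], [-1.22, 4.36], [0.22, 2.71], [-3.12, 3.12]. Speed limits (rad/s): [2.57, 2.57, 3.14, 3.14, 3.14, 3.14].

### API

Orientations are given as a rotation vector (axis times angle).
In Python, from plant import arm gives the robot as it stands.
- The arm moves only by the tool carry_out, never from a script. Its argument "motion" is a list of rows, each a list of 7 numbers: the shift along the tool's x, y, z as a fraction of full scale, then the turn, a rotation vector about the tool's x, y, z as a fraction of full scale, then the finger opening in mm, from 0 to 85.4. In form: [[tx, ty, tz, rx, ry, rz, fingers], ...]. A call has exactly 8 rows; each row is the pose to reach, as a shift and turn from the pose commanded when the call began, along the tool's axes at that moment; what a row does not reach only later rows make up. Full scale, the value 1, is 0.25 m for a shift and 45 degrees for a turn. A row lasts 1/10 s, in which the tool goes at most 50 mm and 8.59 degrees, less where a joint would pass 70% of its speed; a pose out of reach is approached as far as the arm can. A call with a number of a shift or a turn outside -1 to 1 is refused whole. A call with a gripper value outside its range is refused whole. The fingers move at their own pace and stop on an object; "force" is the grip in N (left out, the last holds). Time passes only in rows, so rows that repeat a pose let the fingers close, or fill a call up. It gives the time, the measured TCP pose, the force and the opening at its end, in the units of the state.
- arm.sense(): the state, without advancing time (a new reading comes with each control period).
- arm.capture(name): name is "scene" or "top"; returns a dict with "img" (420x560x3 uint8, red, green, blue), "vfov" (degrees; the focal length in pixels is half the picture's height over the tangent of half this angle, whatever the lens; pixels are square), "cx", "cy" (the principal point, pixels), "eye" and "rotation" of the camera in the world. Camera axes: x right, y down, z forward; pixel columns grow to the right and rows downward; lengths in m; the calibration is good to about 2 mm. A picture is of the moment at which its call begins. There is no depth.
- arm.hand_in(): hands the job in, once; it reports no verdict.
Trained networks look in the newest picture that a camera, given by its name, has taken for a name from the list of things; names that differ only in an ending like _2 or _b are one class to them, and where a whole thing is asked for, a point or a joint stands for the part that bears it (a point fixed in the world has none). Each returns a list of dicts, best first, with "p" (0 to 1); they miss things now and then, are a little off and sometimes report something else, mostly with a low value. They report only what shows in the picture. A call takes as long as a camera call. They do not tell look-alikes from the thing itself.
- arm.silhouettes(name, camera): "pixels" (420x560 bool, what is visible of it) and "pixel" ([row, column] in pixels, amid what is visible of it).
- arm.mark_of(name, camera): "pixel" ([row, column] in pixels: a listed point, or the origin of a listed thing).
The state is a dict: "clock": time; "q": joint angles; "dq": joint speeds; "joint_torque": joint torques, N m; "position": TCP position; "tool_rot": TCP orientation; "ft_force": force on the tool from outside, world axes, zero at the start; "moment": the same for the moment, N m; "gripper_width": finger opening in m.
Only numpy, scipy, OpenCV 4.12 (cv2) and the standard library are available. Lean on these libraries where they do the work, as an engineer would, in place of code of your own. Each camera call takes 0.05 s, during which the arm holds its last target. There are 200 camera calls.

### The job

On the wooden riser of the coffee counter, push the rectangular slate plate with your fingertips towards the riser's near long edge (the one facing the robot) until 30 mm of it, a third of its depth, sticks out over that edge, so that somebody can take it from below. Leave it lying flat with its long side parallel to the edge; slide it only, never lift or tip it, and leave the round slate, the cup and the jar where they stand.

Things in the scene. Friction and masses are not known exactly. Their poses are not given: they have to be found in the camera images.
- riser: Fixed low stand of pale wood, a flat board on two side cheeks: 240 mm deep (its x), 460 mm wide (its y), top surface 60 mm above the counter. Origin on the counter under the centre of the board. Its x axis points away from the robot (within about 0.3 rad), its y axis runs along the near long edge, z up. The top is flat, with no rim. It cannot move.
- riser_edge (a point): Middle of the riser's near long top edge, the one facing the robot; 120 mm from the riser's centre along its -x, at the height of the top surface (60 mm). Axes as the riser's: x points from the edge back across the top, y along the edge, z up.
- slate: Loose rectangular dark slate plate lying flat on the riser, 90 mm deep (its x) by 130 mm wide (its y) by 8 mm thick, about 0.25 kg, sliding with ordinary dry friction. Origin at the centre of its underside. It starts wholly on the riser in one of three places side by side (left, middle or right), its x axis within 0.3 rad of the riser's x axis; at least 40 mm of bare top lies between it and the riser's far edge. With 30 mm sticking out, its centre is 15 mm inside the edge.
- round_slate: Loose round disc of the same dark slate, 90 mm across, 8 mm thick, lying flat on the riser in another of the three places. Origin at the centre of its underside. To be left alone.
- cup: Loose white espresso cup, 62 mm across, 60 mm tall, standing on the riser in the third place; its handle reaches out some 25 mm along the cup's own y axis, roughly away from the robot. Origin at the centre of its underside. To be left alone.
- jar: Loose amber glass jar with a steel cap, 84 mm across, 120 mm tall, standing on the counter to the left (+y) of the riser. Origin at the centre of its underside. To be left alone.
Things that resemble listed ones, but are neither listed nor needed, are in the scene too. Leave any red or yellow look-alike of the slate alone.

How it is judged:
By the outcome, as a careful person would: the job done as asked, in the order asked, and still so for the second after the job is handed in, with the robot touching nothing.
It also fails if it takes over 38 s, if anything falls off the work surface, if the arm or the gripper's body presses on something with over 40 N, if the wrist force passes 120 N, or if a joint passes its speed limit or range.

## Working session

There is one attempt and no reset: what is moved stays moved. The work goes in short steps, Python scripts to look and compute and a tool call to move; the robot and the scene stay as the last step left them, time stands still between calls to the robot, and variables do not carry over. Pictures are saved under pics/ and viewed, on a budget of 10 in all, crops included, one or two more only if the job needs it, and the job is handed in when it is done.

Besides the shell and the picture viewer there is one more tool, called as a command line: name --pt "numbers of a row" for each row, then --argument value for the rest. carry_out: Moves the arm, as the interface text tells. Its arguments: {"type":"object","properties":{"motion":{"type":"array","items":{"type":"array","items":{"type":"number"}}},"force":{"type":"number"}},"required":["motion"]}

```bash
mkdir -p pics
cat > h.py <<'E'
import numpy as np, cv2
from plant import arm
def ray(c,px,z):
    """pixel [row,col] -> world point at height z"""
    f=210/np.tan(np.radians(c['vfov'])/2)
    d=np.array(c['rotation'])@np.array([(px[1]-c['cx'])/f,(px[0]-c['cy'])/f,1]); e=np.array(c['eye'])
    return e+d*(z-e[2])/d[2]
def proj(c,p):
    f=210/np.tan(np.radians(c['vfov'])/2)
    v=np.array(c['rotation']).T@(np.array(p)-np.array(c['eye'])); return [c['cy']+f*v[1]/v[2],c['cx']+f*v[0]/v[2]]
E
python3 - <<'E'
from h import *
s=arm.sense(); print(s['clock'],s['position'],s['tool_rot'],arm.tcp_to_grasp)
for n in ('scene','top'):
    c=arm.capture(n); cv2.imwrite(f'pics/{n}0.png',c['img'][:,:,::-1]); print(n,c['eye'],c['vfov'],c['cx'],c['cy'])
    for t,z in (('riser',.06),('slate',.068),('round_slate',.068),('cup',.06),('jar',0)):
        for o in arm.silhouettes(t,n)[:3]:
            m=o['pixels'].astype(np.uint8); cs=max(cv2.findContours(m,0,2)[0],key=cv2.contourArea)
            W=np.array([ray(c,(q[0][1],q[0][0]),z)[:2] for q in cs],np.float32)
            print(n,t,round(o['p'],2),o['pixel'],m.sum(),cv2.minAreaRect(W))
    for o in arm.mark_of('riser_edge',n)[:2]: print('edge',o['p'],o['pixel'],ray(c,o['pixel'],.06))
    for o in arm.mark_of('slate',n)[:2]: print('slate',o['p'],o['pixel'],ray(c,o['pixel'],.06))
E
```

```text
0.0 [ 0.14340449 -0.53043815  0.23047884] [-2.49318841e+00  1.90919766e+00  1.84577477e-03] 0.0187
scene [1.84538376 0.40510799 1.03163743] 43.10372627692389 273.29955094015 206.38175094700858Traceback (most recent call last):
  File "<stdin>", line 8, in <module>
  File "h.py", line 7, in ray
    return e+d*(z-e[2])/d[2]
                        ~^^^
IndexError: invalid index to scalar variable.
```

```bash
sed -i "s/np.array(c\['rotation'\])/cv2.Rodrigues(np.array(c['rotation'],float))[0]/" h.py
python3 - <<'E'
from h import *
for n in ('scene','top'):
    c=arm.capture(n); cv2.imwrite(f'pics/{n}0.png',c['img'][:,:,::-1]); print(n,c['eye'],c['rotation'],c['vfov'],c['cx'],c['cy'])
    for t,z in (('riser',.06),('slate',.068),('round_slate',.068),('cup',.06),('jar',0)):
        for o in arm.silhouettes(t,n)[:3]:
            m=o['pixels'].astype(np.uint8); cs=max(cv2.findContours(m,0,2)[0],key=cv2.contourArea)
            W=np.array([ray(c,(q[0][1],q[0][0]),z)[:2] for q in cs],np.float32)
            print(n,t,round(o['p'],2),o['pixel'],m.sum(),cv2.minAreaRect(W))
    for o in arm.mark_of('riser_edge',n)[:2]: print('edge',o['p'],o['pixel'],ray(c,o['pixel'],.06))
    for o in arm.mark_of('slate',n)[:2]: print('slate',o['p'],o['pixel'],ray(c,o['pixel'],.06))
E
```

```text
scene [1.84538376 0.40510799 1.03163743] [-1.49536436 -1.89123507  0.92465487] 43.10372627692389 273.29955094015 206.38175094700858
scene riser 0.57 [204.2, 222.4] 5915 ((0.6001306176185608, -0.03786429762840271), (0.28893014788627625, 0.45986413955688477), 15.666709899902344)
scene slate 0.97 [184.8, 220.5] 728 ((0.5617541670799255, -0.053727105259895325), (0.09843415021896362, 0.12697046995162964), 22.82720375061035)
scene slate 0.82 [162.7, 185.7] 447 ((0.4618423879146576, -0.19692495465278625), (0.10677224397659302, 0.08842424303293228), 6.671201229095459)
scene slate 0.69 [264.3, 219.4] 1150 ((0.893702507019043, 0.03945781663060188), (0.09495756030082703, 0.12329041212797165), 22.99149513244629)
scene round_slate 0.58 [189.8, 175.8] 443 ((0.6131761074066162, -0.18691228330135345), (0.101262167096138, 0.08568419516086578), 20.247175216674805)
scene round_slate 0.49 [186.7, 224.2] 714 ((0.5619317889213562, -0.05181606113910675), (0.09716793149709702, 0.1266648918390274), 22.409379959106445)
scene cup 0.81 [179.7, 275.2] 491 ((0.4726130962371826, 0.08578454703092575), (0.1523715555
[... 1148 characters left out ...]
485438466072083), (0.08900816738605499, 0.06354834139347076), 6.981790065765381)
top round_slate 0.8 [202.6, 410.0] 953 ((0.6059452891349792, -0.18817593157291412), (0.08840347081422806, 0.08736450970172882), 87.8622817993164)
top round_slate 0.7 [212.7, 164.7] 1107 ((0.5901209115982056, 0.4494975209236145), (0.10443191975355148, 0.08887778967618942), 89.67098999023438)
top cup 0.7 [237.8, 300.5] 547 ((0.5246945023536682, 0.10496051609516144), (0.08917807787656784, 0.06499233096837997), 62.8942756652832)
edge 0.77 [259.6, 366.4] [ 0.46186116 -0.071843    0.06      ]
slate 0.98 [290.4, 426.3] [ 0.38278346 -0.22220036  0.06      ]
slate 0.86 [222.0, 356.0] [ 0.55928776 -0.04770644  0.06      ]
```

View pics/top0.png

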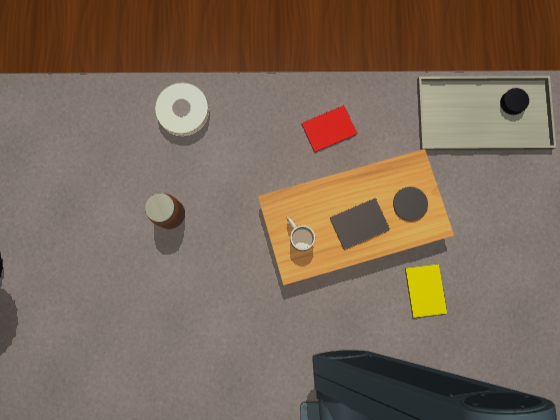

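View pics/scene0.png

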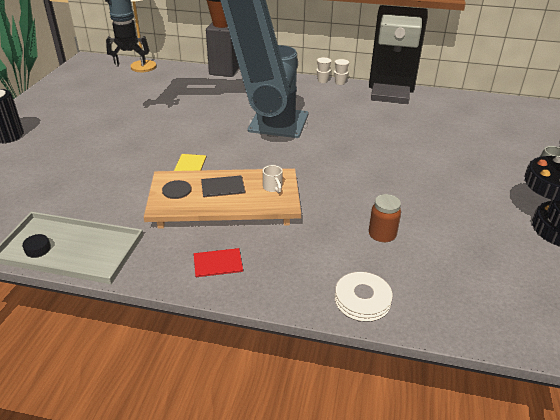

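```bash
cat > m.py <<'E'
from h import *
def fit(n,c,t,z,size,area,near):
    """pose (x,y,yaw) of a rectangle of known size, from the silhouette nearest to 'near'"""
    best=None
    for o in arm.silhouettes(t,n):
        m=o['pixels'].astype(np.uint8); cs=max(cv2.findContours(m,0,1)[0],key=cv2.contourArea)
        W=np.array([ray(c,(q[0][1],q[0][0]),z)[:2] for q in cs],np.float32)
        r=cv2.minAreaRect(W); d=np.hypot(*(np.array(r[0])-near))
        if best is None or d<best[0]: best=(d,r)
    (x,y),(w,h),a=best[1]; a=np.radians(a)
    if w>h: w,h,a=h,w,a-np.pi/2
    return np.array([x,y,(a+np.pi/2)%np.pi-np.pi/2]),(w,h)
def seg(c,kind,z,box):
    """same by colour, inside a pixel box r0,r1,c0,c1"""
    hsv=cv2.cvtColor(c['img'],cv2.COLOR_RGB2HSV).astype(int); H,S,V=hsv[...,0],hsv[...,1],hsv[...,2]
    m=((H>8)&(H<25)&(S>90)&(V>110)) if kind=='wood' else ((V<85)&(S<90))
    k=np.zeros_like(m); k[box[0]:box[1],box[2]:box[3]]=1; m=(m&k).astype(np.uint8)
    cs=max(cv2.findContours(m,0,1)[0],key=cv2.contourArea)
    W=np.array([ray(c,(q[0][1],q[0][0]),z)[:2] for q in cs],np.float32)
    (x,y),(w,h),a=cv2.minAreaRect(W); a=np.radians(a)
    if w>h: w,h,a=h,w,a-np.pi/2
    return np.array([x,y,(a+np.pi/2)%np.pi-np.pi/2]),(w,h)
def rel(r,s):
    d=s[:2]-r[:2]; C,S=np.cos(r[2]),np.sin(r[2]); return np.array([C*d[0]+S*d[1],-S*d[0]+C*d[1],s[2]-r[2]])
E
python3 - <<'E'
from m import *
np.set_printoptions(precision=4,suppress=True)
for n,bw,bs in (('top',(140,295,250,462),(190,255,322,390)),('scene',(160,225,140,305),(170,200,198,248))):
    c=arm.capture(n)
    r,rs=fit(n,c,'riser',.06,0,0,(.58,-.05)); s,ss=fit(n,c,'slate',.068,0,0,(.556,-.055))
    r2,rs2=seg(c,'wood',.06,bw); s2,ss2=seg(c,'slate',.068,bs)
    print(n,'net',r,rs,s,ss,rel(r,s)); print(n,'col',r2,rs2,s2,ss2,rel(r2,s2))
s=arm.sense(); R=cv2.Rodrigues(np.array(s['tool_rot']))[0]; print(R, s['position'],s['ft_force'])
print(np.arctan2(R[1,0],R[0,0]))
E
```

```text
top net [ 0.5755 -0.0455  0.2757] (0.24236497282981873, 0.46158066391944885) [ 0.5544 -0.0555  0.3936] (0.09082867950201035, 0.13019071519374847) [-0.023  -0.0038  0.1179]
top col [ 0.5768 -0.0457  0.2749] (0.24222517013549805, 0.4612821936607361) [ 0.5443 -0.095   0.4315] (0.034557994455099106, 0.06176307052373886) [-0.0447 -0.0387  0.1566]
scene net [ 0.5999 -0.0383  0.267 ] (0.29191574454307556, 0.46291422843933105) [ 0.5616 -0.0526  0.399 ] (0.09792068600654602, 0.1285770833492279) [-0.0408 -0.0037  0.132 ]
scene col [ 0.5902 -0.0417  0.2367] (0.295836865901947, 0.4676148295402527) [ 0.5382 -0.0634  0.4149] (0.044288698583841324, 0.1268632411956787) [-0.0556 -0.0089  0.1782]
[[ 0.2608 -0.9654  0.    ]
 [-0.9654 -0.2608 -0.    ]
 [ 0.      0.     -1.    ]] [ 0.1435 -0.531   0.2313] [ 0.6028 -0.7778 -0.1546]
-1.306940519581389
```

carry_out --pt "-0.06 -0.1 0 0 0 0 70" --pt "-0.12 -0.2 0 0 0 0 70" --pt "-0.18 -0.3 0 0 0 -0.014 70" --pt "-0.25 -0.42 0 0 0 -0.014 70" --pt "-0.31 -0.54 0 0 0 -0.014 70" --pt "-0.38 -0.66 0 0 0 -0.014 70" --pt "-0.44 -0.75 0 0 0 -0.014 70" --pt "-0.47 -0.8 0 0 0 -0.014 70"

```text
clock: 2.0
position: [0.307, -0.3637, 0.2315]
tool_rot: [-2.506, 1.894, -0.0]
ft_force: [-0.5, -0.2, 1.2]
gripper_width: 0.0699
```

carry_out --pt "-0.06 -0.1 0 0 0 0 70" --pt "-0.12 -0.2 0 0 0 0 70" --pt "-0.18 -0.3 0 0 0 0 70" --pt "-0.25 -0.42 0 0 0 0 70" --pt "-0.31 -0.54 0 0 0 0 70" --pt "-0.38 -0.66 0 0 0 0 70" --pt "-0.44 -0.75 0 0 0 0 70" --pt "-0.47 -0.8 0 0 0 0 70"

```text
clock: 2.8
position: [0.4676, -0.1969, 0.2313]
tool_rot: [-2.506, 1.894, -0.0]
ft_force: [-0.1, -0.4, 0.0]
gripper_width: 0.0702
```

carry_out --pt "-0.06 -0.1 0 0 0 0 70" --pt "-0.12 -0.2 0 0 0 0 70" --pt "-0.18 -0.3 0 0 0 0 70" --pt "-0.25 -0.42 0 0 0 0 70" --pt "-0.31 -0.54 0 0 0 0 70" --pt "-0.38 -0.66 0 0 0 0 70" --pt "-0.46 -0.77 0 0 0 0 70" --pt "-0.46 -0.77 0 0 0 0 70"

```text
clock: 3.6
position: [0.6225, -0.0329, 0.2307]
tool_rot: [-2.507, 1.892, 0.0]
ft_force: [-0.3, -0.4, -0.3]
gripper_width: 0.0701
```

```bash
cat > st.py <<'E'
from m import *
np.set_printoptions(precision=4,suppress=True)
RIS=np.array([.576,-.0456,.275])
def st():
    s=arm.sense(); R=cv2.Rodrigues(np.array(s['tool_rot']))[0]
    print('t',s['clock'],'p',s['position'],'riser-frame',rel(RIS,np.array([*s['position'][:2],np.arctan2(R[1,0],R[0,0])+np.pi/2])),'zt',R[:,2],'F',s['ft_force'],'w',s['gripper_width'])
    return s
E
python3 - <<'E'
from st import *
st()
E
```

```text
t 3.6 p [ 0.6225 -0.0329  0.2307] riser-frame [ 0.0482 -0.0004  0.0027] zt [ 0.0006  0.0009 -1.    ] F [-0.285  -0.3748 -0.286 ] w 0.0701397823547567
```

carry_out --pt "0.01 -0.05 0.05 0 0 0 70" --pt "0.01 -0.05 0.15 0 0 0 70" --pt "0.01 -0.05 0.25 0 0 0 70" --pt "0.01 -0.05 0.35 0 0 0 70" --pt "0.01 -0.05 0.45 0 0 0 70" --pt "0.01 -0.05 0.52 0 0 0 70" --pt "0.01 -0.05 0.56 0 0 0 70" --pt "0.01 -0.05 0.56 0 0 0 70"

```text
clock: 4.4
position: [0.6321, -0.035, 0.0898]
tool_rot: [2.503, -1.896, -0.004]
ft_force: [-1.1, 0.1, -0.0]
gripper_width: 0.0701
```

Run:
```python
from st import *
st()
c=arm.capture('scene'); a=cv2.resize(c['img'][120:240,120:320,::-1],None,fx=4,fy=4,interpolation=2); cv2.imwrite('pics/s1.png',a)
```

```text
t 4.4 p [ 0.6321 -0.035   0.0898] riser-frame [ 0.0568 -0.005  -0.0011] zt [-0.0032  0.0003 -1.    ] F [-1.1481  0.0871 -0.0355] w 0.0701250785201687
```

View pics/s1.png

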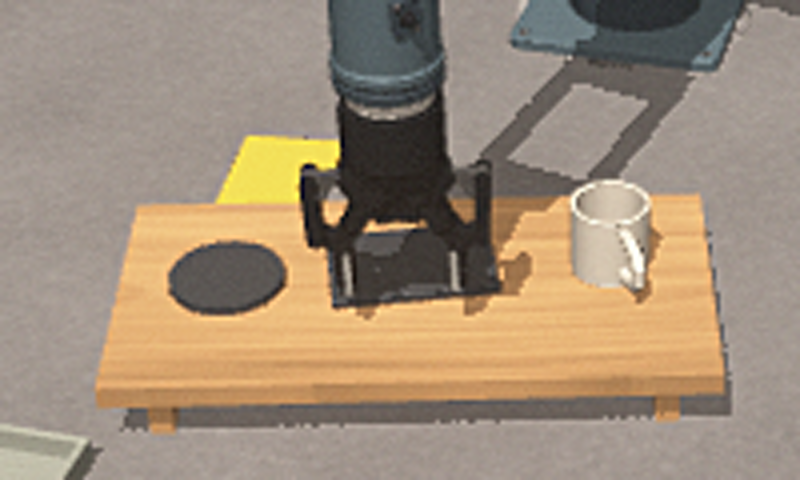

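Run:
```python
from st import *
c=arm.capture('scene'); C,S=np.cos(.275),np.sin(.275)
W=lambda x,y,z:[RIS[0]+C*x-S*y,RIS[1]+S*x+C*y,z]
for z in (.09,.095,.1):
  for y in (-.04,.03):
    p=proj(c,W(.0568,y,z)); print(z,y,'crop col,row',(p[1]-120)*4,(p[0]-120)*4)
s,ss=fit('scene',c,'slate',.068,0,0,(.556,-.055)); print(s,ss)
```

```text
0.09 -0.04 crop col,row 356.02908108480347 296.024913236394
0.09 0.03 crop col,row 449.9566185323357 293.94872467721996
0.095 -0.04 crop col,row 355.57074729362773 290.6171095974772
0.095 0.03 crop col,row 449.6796980885904 288.5462218078949
0.1 -0.04 crop col,row 355.11064427829274 285.1884311790203
0.1 0.03 crop col,row 449.401710538795 283.12290052798346
[ 0.5631 -0.051   0.3907] (0.10376320779323578, 0.13092055916786194)
```

carry_out --pt "0 0 0.02 0 0 0 70" --pt "0 0 0.04 0 0 0 70" --pt "0 0 0.06 0 0 0 70" --pt "0 0 0.08 0 0 0 70" --pt "0 0 0.09 0 0 0 70" --pt "0 0 0.1 0 0 0 70" --pt "0 0 0.1 0 0 0 70" --pt "0 0 0.1 0 0 0 70"

```text
clock: 5.35
position: [0.6333, -0.0341, 0.0664]
tool_rot: [-2.505, 1.896, -0.0]
ft_force: [-0.1, -1.3, 0.1]
gripper_width: 0.0698
```

carry_out --pt "0 0 0.002 0 0 0 70" --pt "0 0 0.004 0 0 0 70" --pt "0 0 0.006 0 0 0 70" --pt "0 0 0.008 0 0 0 70" --pt "0 0 0.01 0 0 0 70" --pt "0 0 0.012 0 0 0 70" --pt "0 0 0.012 0 0 0 70" --pt "0 0 0.012 0 0 0 70"

```text
clock: 6.15
position: [0.6332, -0.0341, 0.0633]
tool_rot: [2.505, -1.896, -0.0]
ft_force: [-0.7, 0.4, -0.4]
gripper_width: 0.0699
```

carry_out --pt "0 0 0.002 0 0 0 70" --pt "0 0 0.004 0 0 0 70" --pt "0 0 0.006 0 0 0 70" --pt "0 0 0.008 0 0 0 70" --pt "0 0 0.01 0 0 0 70" --pt "0 0 0.012 0 0 0 70" --pt "0 0 0.012 0 0 0 70" --pt "0 0 0.012 0 0 0 70"

```text
clock: 6.95
position: [0.6333, -0.0341, 0.0603]
tool_rot: [2.505, -1.896, -0.0]
ft_force: [-0.4, -0.1, -0.4]
gripper_width: 0.0701
```

carry_out --pt "0 0 0.002 0 0 0 70" --pt "0 0 0.004 0 0 0 70" --pt "0 0 0.006 0 0 0 70" --pt "0 0 0.008 0 0 0 70" --pt "0 0 0.01 0 0 0 70" --pt "0 0 0.01 0 0 0 70" --pt "0 0 0.01 0 0 0 70" --pt "0 0 0.01 0 0 0 70"

```text
clock: 7.75
position: [0.6333, -0.0341, 0.0578]
tool_rot: [2.505, -1.896, -0.0]
ft_force: [0.2, -0.1, 1.2]
gripper_width: 0.0703
```

Run:
```python
from st import *
st()
c=arm.capture('scene'); a=cv2.resize(c['img'][140:220,150:290,::-1],None,fx=5.5,fy=5.5,interpolation=2); cv2.imwrite('pics/s2.png',a)
```

```text
t 7.75 p [ 0.6333 -0.0341  0.0578] riser-frame [ 0.0582 -0.0045 -0.0002] zt [-0. -0. -1.] F [ 0.1913 -0.1089  1.2466] w 0.07025997441502986
```

View pics/s2.png

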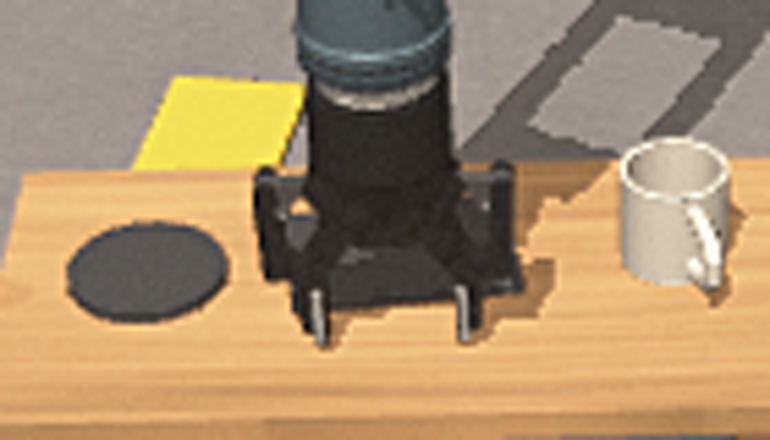

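carry_out --pt "0 0 0.002 0 0 0 70" --pt "0 0 0.004 0 0 0 70" --pt "0 0 0.006 0 0 0 70" --pt "0 0 0.008 0 0 0 70" --pt "0 0 0.008 0 0 0 70" --pt "0 0 0.008 0 0 0 70" --pt "0 0 0.008 0 0 0 70" --pt "0 0 0.008 0 0 0 70"

```text
clock: 8.6
position: [0.6333, -0.0341, 0.0558]
tool_rot: [-2.505, 1.896, -0.0]
ft_force: [0.2, -0.7, -0.4]
gripper_width: 0.0703
```

carry_out --pt "0 0 0.002 0 0 0 70" --pt "0 0 0.004 0 0 0 70" --pt "0 0 0.004 0 0 0 70" --pt "0 0 0.004 0 0 0 70" --pt "0 0 0.004 0 0 0 70" --pt "0 0 0.006 0 0 0 70" --pt "0 0 0.006 0 0 0 70" --pt "0 0 0.006 0 0 0 70"

```text
clock: 9.4
position: [0.6333, -0.0341, 0.0543]
tool_rot: [-2.505, 1.896, -0.0]
ft_force: [0.4, -0.1, 0.0]
gripper_width: 0.07
```

carry_out --pt "0 0 0.002 0 0 0 70" --pt "0 0 0.004 0 0 0 70" --pt "0 0 0.004 0 0 0 70" --pt "0 0 0.006 0 0 0 70" --pt "0 0 0.006 0 0 0 70" --pt "0 0 0.008 0 0 0 70" --pt "0 0 0.008 0 0 0 70" --pt "0 0 0.008 0 0 0 70"

```text
clock: 10.2
position: [0.6333, -0.0341, 0.0524]
tool_rot: [-2.505, 1.896, -0.0]
ft_force: [0.1, 0.4, 0.7]
gripper_width: 0.0694
```

carry_out --pt "0 0 0.002 0 0 0 70" --pt "0 0 0.004 0 0 0 70" --pt "0 0 0.004 0 0 0 70" --pt "0 0 0.004 0 0 0 70" --pt "0 0 0.004 0 0 0 70" --pt "0 0 0.004 0 0 0 70" --pt "0 0 0.004 0 0 0 70" --pt "0 0 0.004 0 0 0 70"

```text
clock: 11.0
position: [0.6334, -0.0341, 0.0523]
tool_rot: [-2.505, 1.896, -0.001]
ft_force: [-2.9, 0.4, 6.1]
gripper_width: 0.0696
```

carry_out --pt "0 0 -0.014 0 0 0 70" --pt "0 0.02 -0.014 0 0 0 70" --pt "0 0.04 -0.014 0 0 0 70" --pt "0 0.06 -0.014 0 0 0 70" --pt "0 0.08 -0.014 0 0 0 70" --pt "0 0.1 -0.014 0 0 0 70" --pt "0 0.12 -0.014 0 0 0 70" --pt "0 0.14 -0.014 0 0 0 70"

```text
clock: 11.8
position: [0.5993, -0.0438, 0.0549]
tool_rot: [-2.505, 1.896, -0.001]
ft_force: [1.9, 0.4, -0.9]
gripper_width: 0.0701
```

carry_out --pt "0 0.02 0 0 0 0 70" --pt "0 0.04 0 0 0 0 70" --pt "0 0.06 0 0 0 0 70" --pt "0 0.08 0 0 0 0 70" --pt "0 0.1 0 0 0 0 70" --pt "0 0.12 0 0 0 0 70" --pt "0 0.13 0 0 0 0 70" --pt "0 0.14 0 0 0 0 70"

```text
clock: 12.6
position: [0.5657, -0.0532, 0.0548]
tool_rot: [-2.505, 1.896, -0.0]
ft_force: [1.7, 0.7, -0.3]
gripper_width: 0.07
```

Run:
```python
from st import *
st()
c=arm.capture('scene'); a=cv2.resize(c['img'][140:220,150:290,::-1],None,fx=5.5,fy=5.5,interpolation=2); cv2.imwrite('pics/s3.png',a)
for n in ('scene','top'):
    c=arm.capture(n); s,ss=fit(n,c,'slate',.068,0,0,(.53,-.06)); print(n,s,ss,rel(RIS,s))
```

```text
t 12.6 p [ 0.5657 -0.0532  0.0548] riser-frame [-0.012  -0.0045 -0.0003] zt [ 0.0001  0.     -1.    ] F [ 1.6774  0.7059 -0.3013] w 0.06996064396636052
scene [ 0.5297 -0.0682 -1.2794] (0.07009880989789963, 0.0854896679520607) [-0.0507 -0.0092 -1.5544]
top [ 0.5099 -0.0881  0.1915] (0.07533714175224304, 0.0849469006061554) [-0.0751 -0.023  -0.0835]
```

View pics/s3.png

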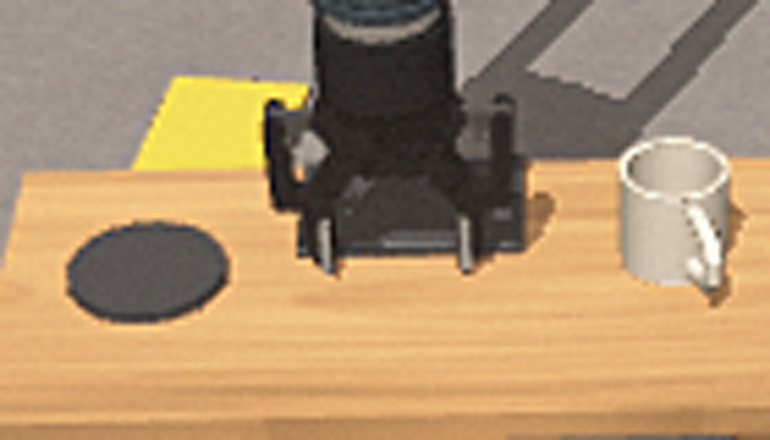

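carry_out --pt "0 0.02 0 0 0 0 70" --pt "0 0.04 0 0 0 0 70" --pt "0 0.06 0 0 0 0 70" --pt "0 0.08 0 0 0 0 70" --pt "0 0.095 0 0 0 0 70" --pt "0 0.105 0 0 0 0 70" --pt "0 0.11 0 0 0 0 70" --pt "0 0.11 0 0 0 0 70"

```text
clock: 13.65
position: [0.5391, -0.0606, 0.0548]
tool_rot: [2.504, -1.896, -0.001]
ft_force: [0.6, 0.1, 0.3]
gripper_width: 0.0699
```

carry_out --pt "0 -0.04 0 0 0 0 70" --pt "0 -0.15 0 0 0 0 70" --pt "0 -0.3 0 0 0 0 70" --pt "0 -0.3 -0.2 0 0 0 70" --pt "0 -0.4 -0.4 0 0 0 70" --pt "0 -0.5 -0.6 0 0 0 70" --pt "0 -0.6 -0.7 0 0 0 70" --pt "0 -0.6 -0.7 0 0 0 70"

```text
clock: 14.45
position: [0.69, -0.0191, 0.2368]
tool_rot: [-2.501, 1.89, -0.019]
ft_force: [0.9, -0.4, 0.4]
gripper_width: 0.0702
```

Run:
```python
from st import *
st()
for n in ('scene','top'):
    c=arm.capture(n); s,ss=fit(n,c,'slate',.068,0,0,(.48,-.06)); r,rs=fit(n,c,'riser',.06,0,0,(.58,-.05));print(n,s,ss,rel(RIS,s),r,rs)
cv2.imwrite('pics/t4.png',cv2.resize(c['img'][140:320,240:470,::-1],None,fx=3.2,fy=3.2,interpolation=2))
```

```text
t 14.45 p [ 0.69   -0.0191  0.2368] riser-frame [ 0.1169 -0.0054  0.0012] zt [ 0.0139 -0.002  -0.9999] F [ 0.8878 -0.3768  0.3523] w 0.0701990225861344
scene [ 0.4891 -0.0698  0.3249] (0.10026203095912933, 0.1242486760020256) [-0.0902  0.0003  0.0499] [ 0.5997 -0.0381  0.2677] (0.2921215295791626, 0.46186259388923645)
top [ 0.382  -0.218  -1.4548] (0.08618956059217453, 0.12219826877117157) [-0.2335 -0.1132 -1.7298] [ 0.5405  0.0809 -1.307 ] (0.20110099017620087, 0.24355334043502808)
```

View pics/t4.png

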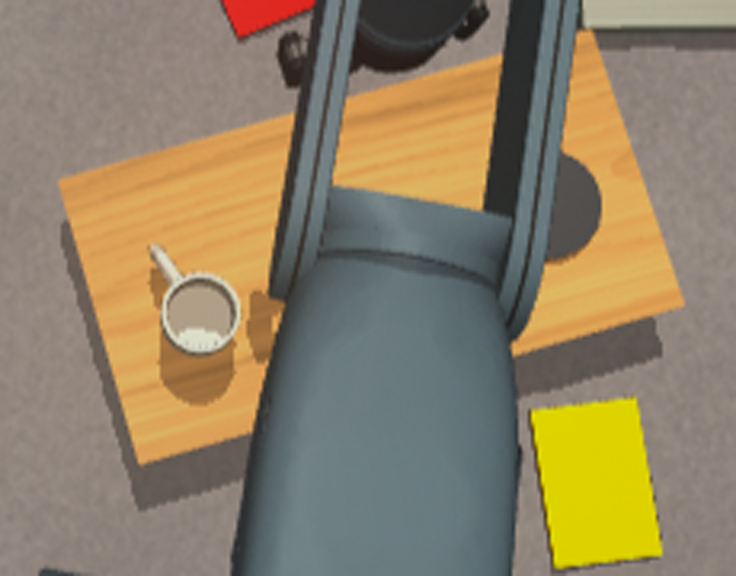

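carry_out --pt "0.12 0.1 0 0 0 0 70" --pt "0.24 0.2 0 0 0 0 70" --pt "0.36 0.31 0 0 0 0 70" --pt "0.48 0.42 0 0 0 0 70" --pt "0.6 0.53 0 0 0 0 70" --pt "0.72 0.63 0 0 0 0 70" --pt "0.83 0.73 0 0 0 0 70" --pt "0.83 0.73 0 0 0 0 70"

```text
clock: 15.55
position: [0.5613, -0.2733, 0.2286]
tool_rot: [2.498, -1.902, -0.003]
ft_force: [0.7, 0.5, 0.3]
gripper_width: 0.0699
```

Run:
```python
from st import *
st()
for n in ('top',):
    c=arm.capture(n); s,ss=fit(n,c,'slate',.068,0,0,(.48,-.06)); r,rs=fit(n,c,'riser',.06,0,0,(.58,-.05));print(n,s,ss,rel(RIS,s),r,rs)
cv2.imwrite('pics/t5.png',cv2.resize(c['img'][140:320,240:470,::-1],None,fx=3.2,fy=3.2,interpolation=2))
```

```text
t 15.55 p [ 0.5613 -0.2733  0.2286] riser-frame [-0.076  -0.2152 -0.0058] zt [-0.0029 -0.0004 -1.    ] F [0.6912 0.5289 0.2601] w 0.06994212033088432
top [ 0.4823 -0.0708  0.2739] (0.09029306471347809, 0.12947264313697815) [-0.0971  0.0012 -0.0011] [ 0.5765 -0.0466  0.2809] (0.24428337812423706, 0.46555352210998535)
```

View pics/t5.png

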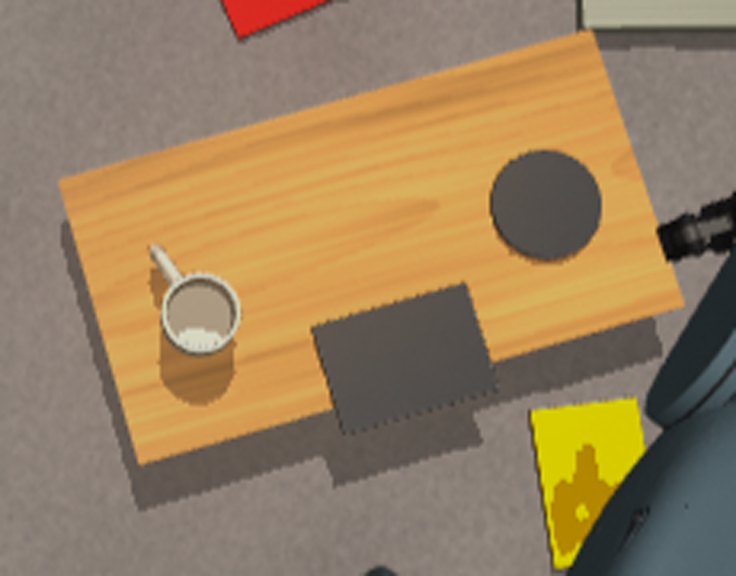

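```bash
cat > e.py <<'E'
from st import *
def edges(c):
    """sub-pixel edge positions x' in the riser frame: riser near edge, slate far and near edge, with slopes"""
    C,S=np.cos(RIS[2]),np.sin(RIS[2]); g=cv2.cvtColor(c['img'],cv2.COLOR_RGB2GRAY).astype(np.float32); f=210/np.tan(np.radians(c['vfov'])/2)
    Rm=cv2.Rodrigues(np.array(c['rotation'],float))[0]
    def line(y0,y1,xa,xb,z,sgn):
        ys=np.linspace(y0,y1,60); xs=np.arange(xa,xb,.0005); X,Y=np.meshgrid(xs,ys)
        P=np.stack([RIS[0]+C*X-S*Y,RIS[1]+S*X+C*Y,0*X+z],-1)-np.array(c['eye']); V=P@Rm
        I=cv2.remap(g,(c['cx']+f*V[...,0]/V[...,2]).astype(np.float32),(c['cy']+f*V[...,1]/V[...,2]).astype(np.float32),cv2.INTER_LINEAR)
        G=np.maximum(sgn*np.gradient(cv2.GaussianBlur(I,(0,0),3),axis=1)[:,4:-4],0)**2
        e=(G*xs[4:-4]).sum(1)/G.sum(1); k=np.polyfit(ys,e,1); ok=abs(e-np.polyval(k,ys))<.003
        k=np.polyfit(ys[ok],e[ok],1); return k,ok.sum()
    for nm,a in (('riser near L',(.09,.21,-.132,-.108,.06,1)),('riser near R',(-.2,-.085,-.132,-.108,.06,1)),('slate far',(-.05,.05,-.07,-.04,.068,1)),('slate near',(-.05,.05,-.16,-.13,.068,-1))):
        k,n=line(*a); print(nm,'x',k[1],'slope',k[0],'x at mid',np.polyval(k,(a[0]+a[1])/2),n)
E
python3 - <<'E'
from e import *
c=arm.capture('top'); edges(c)
E
```

```text
riser near L x -0.11973857864619093 slope 0.003207146195650581 x at mid -0.11925750671684335 60
riser near R x -0.1195971054176419 slope -0.0023384094656483828 x at mid -0.119263882068787 60
slate far x -0.05163008788272634 slope 0.001004506735001163 x at mid -0.05163008788272634 60
slate near x -0.14440826814783841 slope 0.02758783960354122 x at mid -0.14440826814783841 42
```

carry_out --pt "-0.12 -0.04 0 0 0 0 70" --pt "-0.24 -0.08 0 0 0 0 70" --pt "-0.38 -0.12 0 0 0 0 70" --pt "-0.52 -0.16 0 0 0 0 70" --pt "-0.66 -0.2 0 0 0 0 70" --pt "-0.78 -0.24 0 0 0 0 70" --pt "-0.86 -0.26 0.1 0 0 0 70" --pt "-0.86 -0.26 0.2 0 0 0 70"

```text
clock: 16.55
position: [0.569, -0.0398, 0.1802]
tool_rot: [-2.509, 1.888, -0.002]
ft_force: [0.2, -0.5, -0.6]
gripper_width: 0.0701
```

carry_out --pt "0 0 0.05 0 0 0 70" --pt "0 0 0.12 0 0 0 70" --pt "0 0 0.2 0 0 0 70" --pt "0 0 0.27 0 0 0 70" --pt "0 0 0.33 0 0 0 70" --pt "0 0 0.36 0 0 0 70" --pt "0 0 0.36 0 0 0 70" --pt "0 0 0.36 0 0 0 70"

```text
clock: 17.35
position: [0.5692, -0.0446, 0.0904]
tool_rot: [-2.505, 1.896, -0.001]
ft_force: [-0.3, 0.5, -0.2]
gripper_width: 0.0696
```

```bash
python3 -c "
from st import *
st()"
```

```text
t 17.35 p [ 0.5692 -0.0446  0.0904] riser-frame [-0.0063  0.0028 -0.0001] zt [ 0.0008 -0.0002 -1.    ] F [-0.3221  0.5034 -0.1545] w 0.06962854232704244
```

carry_out --pt "0 0 0.03 0 0 0 70" --pt "0 0 0.06 0 0 0 70" --pt "0 0 0.09 0 0 0 70" --pt "0 0 0.115 0 0 0 70" --pt "0 0 0.13 0 0 0 70" --pt "0 0 0.14 0 0 0 70" --pt "0 0 0.142 0 0 0 70" --pt "0 0 0.142 0 0 0 70"

```text
clock: 18.15
position: [0.5688, -0.0446, 0.0543]
tool_rot: [-2.505, 1.896, -0.0]
ft_force: [-0.8, 0.1, -0.8]
gripper_width: 0.0702
```

carry_out --pt "0 0.02 0 0 0 0 70" --pt "0 0.04 0 0 0 0 70" --pt "0 0.06 0 0 0 0 70" --pt "0 0.08 0 0 0 0 70" --pt "0 0.09 0 0 0 0 70" --pt "0 0.1 0 0 0 0 70" --pt "0 0.1 0 0 0 0 70" --pt "0 0.1 0 0 0 0 70"

```text
clock: 18.95
position: [0.5448, -0.0514, 0.0544]
tool_rot: [-2.505, 1.896, -0.0]
ft_force: [0.2, 0.6, -0.2]
gripper_width: 0.0697
```

```bash
python3 -c "
from st import *
st()"
```

```text
t 18.95 p [ 0.5448 -0.0514  0.0544] riser-frame [-0.0316  0.0029 -0.0003] zt [ 0.0003 -0.     -1.    ] F [ 0.1719  0.5653 -0.1735] w 0.06972976362997825
```

carry_out --pt "0 0.01 0 0 0 0 70" --pt "0 0.022 0 0 0 0 70" --pt "0 0.034 0 0 0 0 70" --pt "0 0.044 0 0 0 0 70" --pt "0 0.052 0 0 0 0 70" --pt "0 0.059 0 0 0 0 70" --pt "0 0.063 0 0 0 0 70" --pt "0 0.063 0 0 0 0 70"

```text
clock: 19.75
position: [0.5294, -0.0557, 0.0543]
tool_rot: [2.505, -1.896, 0.0]
ft_force: [1.4, 0.6, -0.9]
gripper_width: 0.0701
```

```bash
python3 -c "
from st import *
st()"
```

```text
t 19.75 p [ 0.5294 -0.0557  0.0543] riser-frame [-0.0476  0.0029 -0.0003] zt [ 0.     -0.0001 -1.    ] F [ 1.4015  0.6345 -0.9453] w 0.07014625862039778
```

Now back off, rise, swing aside and check.

carry_out --pt "0 -0.04 0 0 0 0 70" --pt "0 -0.12 0 0 0 0 70" --pt "0 -0.2 0 0 0 0 70" --pt "0 -0.2 -0.15 0 0 0 70" --pt "0 -0.2 -0.3 0 0 0 70" --pt "0 -0.2 -0.45 0 0 0 70" --pt "0 -0.2 -0.6 0 0 0 70" --pt "0 -0.2 -0.7 0 0 0 70"

```text
clock: 20.55
position: [0.5787, -0.0419, 0.2324]
tool_rot: [-2.504, 1.895, -0.005]
ft_force: [0.6, -0.0, 0.3]
gripper_width: 0.0701
```

carry_out --pt "0.12 0.03 0 0 0 0 70" --pt "0.24 0.06 0 0 0 0 70" --pt "0.38 0.1 0 0 0 0 70" --pt "0.52 0.13 0 0 0 0 70" --pt "0.66 0.17 0 0 0 0 70" --pt "0.78 0.2 0 0 0 0 70" --pt "0.9 0.2 0 0 0 0 70" --pt "0.9 0.2 0 0 0 0 70"

```text
clock: 21.35
position: [0.5909, -0.2762, 0.2285]
tool_rot: [2.5, -1.9, 0.001]
ft_force: [0.2, 0.3, -0.7]
gripper_width: 0.0702
```

Run:
```python
from e import *
st(); c=arm.capture('top'); edges(c)
s,ss=fit('top',c,'slate',.068,0,0,(.48,-.06)); print(s,ss,rel(RIS,s))
for t in ('round_slate','cup','jar'):
    print(t,[o['pixel'] for o in arm.silhouettes(t,'top')[:2]])
cv2.imwrite('pics/t6.png',cv2.resize(c['img'][140:320,240:470,::-1],None,fx=3.2,fy=3.2,interpolation=2))
```

```text
t 21.35 p [ 0.5909 -0.2762  0.2285] riser-frame [-0.0482 -0.226  -0.0039] zt [-0.0004 -0.0013 -1.    ] F [ 0.2353  0.3285 -0.7193] w 0.07022590290654902
riser near L x -0.1197390720977632 slope 0.0032032679328058886 x at mid -0.11925858190784232 60
riser near R x -0.11959496713191903 slope -0.0023170271082314097 x at mid -0.11926479076899606 60
slate far x -0.059329350332379696 slope 0.0009675349598254516 x at mid -0.059329350332379696 60
slate near x -0.15195726974837495 slope 0.011546709290620216 x at mid -0.15195726974837495 60
[ 0.4743 -0.073   0.2683] (0.08981184661388397, 0.13169614970684052) [-0.1054  0.0013 -0.0067]
round_slate [[201.7, 409.2]]
cup [[239.3, 303.7]]
jar []
```

View pics/t6.png

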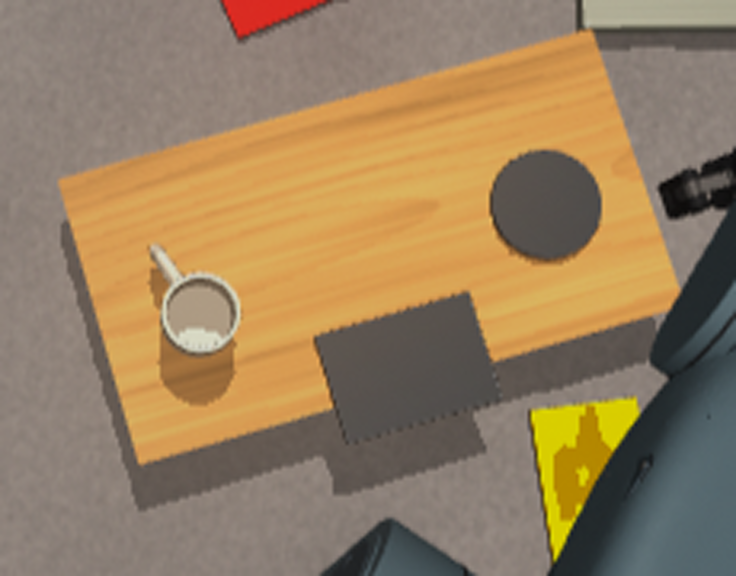

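```bash
python3 -c "
from plant import arm
print(arm.hand_in())"
```

```text
the job is handed in; nothing more can be done
None
```

I pushed the rectangular slate from its far side with both open fingertips, in two slides. It now sticks out about 30 mm over the riser's near long edge. I handed the job in at about 21.5 s with the arm well clear.

**Overhang:** the slate's far edge lies 59.9 mm inside the near edge, which gives 30.1 mm sticking out for a 90 mm deep plate. Two rougher checks disagree slightly: the slate's own near edge gave 32.7 mm, but the side face and shadow blur it. The network outline put the centre 14.6 mm inside the edge, or about 30.4 mm out.

**Parallel and flat:** the edge fit shows the long side parallel within about 0.001 rad, and the network outline within 0.007 rad. It looks flat in the picture and was only slid. The fingertips touched the bare riser top once, at about 6 N, to find the height.

**Other things:** the round slate and the cup are within about 3 pixels of their first positions by the network, and look unmoved in the pictures. The jar was not found by the network in the last picture; the arm never went near it. The yellow and red look-alikes were not touched.

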